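# Put the jar away in the cabinet's door rack

## Robot

A 7-joint arm with a two-finger parallel gripper is mounted at the origin on the work surface. World frame = base frame: x ahead of the robot, y to its left, z up, the work surface at z = 0. Lengths are in m, angles in rad, forces in N, time in s.
With the tool pointing down it reaches from about 0.425 to 0.875 m from the base axis. Payload 4.7 kg.
Tool frame: the origin (TCP) lies at the very end of the fingers, on their centre line; the grasp point (between the pads) lies 19 mm behind it; z points along the fingers, y is the line along which they close (so a half turn about z gives the same grasp; the last joint's range is limited). The gripper opens to 85 mm and grips with 20 to 120 N. Pads are 22 mm wide; open, the fingers measure 114 mm over their backs; the gripper's body (76 mm by 85 mm) begins 54 mm behind the grasp point. The pads swing forward as they close: fully open they stand 13 mm farther back than shut.
Start: joints at [-1.333, 0.321, -0.07, 1.45, 0.023, 1.371, -0.057], TCP at [0.144, 0.634, 0.205] pointing down, gripper open.
Joint ranges: [-2.86, 2.86], [-0.3, 2.09], [-1.38, 1.24], [0.06, 2.45], [-1.56, 4.7], [0.09, 2.05], [-2.69, 2.69]. Speed limits (rad/s): [2.57, 2.57, 3.14, 3.14, 3.14, 3.14, 3.14].

## Interface

Orientations are given as a 3x3 rotation matrix whose columns are the frame's x, y, z axes.
In Python, from bench import move_ptp, move_straight, move_joints, set_gripper, sleep, inverse_kinematics, sense, snapshot, MotionError, finish_job gives the robot as it stands. Calls block until the motion is done:
- move_ptp(position, orientation): joint-space move of the TCP to a pose.
- move_straight(position, orientation=None, speed=0.15, max_force=None): straight line of the TCP; orientation=None keeps the orientation; speed is the mean speed in m/s. With max_force (N) it stops when the force on the tool has changed by that much, and returns True; else False.
- move_joints(angles): joint-space move.
- set_gripper(opening, effort=None): finger opening in m; effort is the grip in N (None keeps the last); returns when the fingers have stopped.
- sleep(seconds).
- inverse_kinematics(position, orientation): joint angles nearest the present ones, or None.
- sense(): the state.
- snapshot(name): name is "scene" or "side" or "wrist"; returns a dict with "color" (480x640x3 uint8, red, green, blue), "range_z" (480x640 float32, m along the optical axis (not along the pixel's ray), 0 where there is no reading), "vfov" (degrees; the focal length in pixels is half the picture's height over the tangent of half this angle, whatever the lens; pixels are square), "cx", "cy" (the principal point, pixels), "k1" (the pictures are not rectified: a ray, as slopes to the right and down, at radius r is drawn at 1 + k1 r^2 times it, then the intrinsics apply), "rvec" (rotation vector, rad) and "tvec" (3), from world to camera coordinates, as OpenCV has them; the wrist camera has in their place "mount" (4x4, takes a point from camera to tool coordinates, whose origin is the TCP and whose axes are the flange's). Camera axes: x right, y down, z forward; pixel columns grow to the right and rows downward; lengths in m; the calibration is good to about 2 mm. A picture is of the moment at which its call begins: read the wrist's pose just before it.
A pose or a line that the arm cannot do raises MotionError and nothing moves.
- finish_job(): hands the job in; it is judged then, once.
The state is a dict: "t": time; "joint_positions": joint angles; "qvel": joint speeds; "effort": joint torques, N m; "tcp_pos": TCP position; "ee_rot": TCP orientation; "ft_force": force on the tool from outside, world axes, zero at the start; "ft_torque": the same for the moment, N m; "width": finger opening in m; "finger_force": force on a finger pad.
Only numpy, scipy, OpenCV 4.12 (cv2) and the standard library are available. Lean on these libraries where they do the work, as an engineer would, in place of code of your own. Each camera call takes 0.05 s, during which the arm holds its last target. There are 200 camera calls.

## Task

Swing the small cabinet's door open by its handle and stand the little glass jar with the aluminium lid upright in the rack on the inside of the door. Then shut the door fully with the jar in it. Be gentle: never drop, jolt or tip the jar, and leave the other things on the vanity where they are.

Things in the scene. Friction and masses are not known exactly. Their poses are not given: they have to be found in the camera images.
- cabinet: fixed white plastic countertop cabinet, 160 deep (x) x 220 wide (y) x 200 mm high, standing at the robot's left with its door turned roughly to the right (-y of the world). Origin: on the vanity top, at the cabinet's front lower corner on the hinge side. Its own -x points out of the front, its carcass spans own x 0..160 mm and own y -215..+5 mm; z up.
- door (a joint): angle of the cabinet door in rad: 0 shut, grows as it opens, stop at 1.75. It may start slightly ajar and stays where it is left (light hinge friction). Opening turns the door clockwise seen from above about the vertical hinge axis.
- door_hinge (a point): point on the door's vertical hinge axis, 165 mm above the vanity. Axes turn with the door: -y runs from the hinge along the door to its free edge, -x is the outward normal of the outer face, z up. The white panel is 210 mm long (own y 0..-210 mm), 14 mm thick (own x -14..0 mm), 5 to 195 mm above the vanity.
- door_handle (a point): horizontal round steel bar handle, 100 mm long (y), 10 mm thick, on the door's outer face near its free edge and top. Origin: middle of the bar, 165 mm above the vanity, 145 mm along the door from the hinge axis, 40 mm out from the outer face (35 mm clear behind the bar, open from above between its two end posts). Axes as door_hinge; -x points away from the door.
- rack (a point): centre of the floor of the white rack on the door's inner face: 110 mm above the vanity, 105 mm from the hinge, 30 mm from the inner face. Axes as door_hinge; +x points away from the inner face. Inside 60 mm deep (x, door panel to front rail), 130 mm long (y); rail and ends 4 mm thick, 16 mm above the floor. The panel behind rises 85 mm above the rack floor.
- jar: small closed glass jar, 65 mm high, glass 48 mm across, aluminium screw lid 50 mm across from 48 mm height to the top, 120 g. Origin: centre of its underside; z up along its axis.
- cream_tub: bystander: low white round cream tub, 70 mm across, 36 mm high. Origin: centre of underside.
- nail_clipper: bystander: steel nail clipper lying flat, 70 mm long along its x, 13 mm wide, 17 mm high. Origin: centre of underside.
- tumbler: bystander: clear glass tumbler, 68 mm across, 95 mm high, at the far edge. Origin: centre of underside.
Things that resemble listed ones, but are neither listed nor needed, are in the scene too. What is shaped like the jar but brown or orange is not meant.

How it is judged:
On the way, in this order (a step that is already met when the one before it is completed fails the run):
1. the door is being swung open by its handle (over 0.3 rad, the gripper at the handle, within 60 mm) (value of joint door above 0.3 rad and distance between the grasp point and door_handle below 0.06 m), for 0.1 s.
2. with the door open the jar stands upright on the rack floor, let go (value of joint door above 0.6 rad and x of jar in the frame of rack between -0.015 and 0.015 m and y of jar in the frame of rack between -0.055 and 0.055 m and z of jar in the frame of rack between -0.006 and 0.006 m and angle between jar's own z axis and vertical below 0.12 rad and contact force between the fingers and jar below 0.05 N), for 0.2 s.
At the end, for the whole second after the job is handed in: the door is shut (under 0.06 rad) and the jar stands at rest on the floor of the door's rack, upright within 0.12 rad, its foot within 6 mm of the floor's height, 15 mm of the rack's centre across and 55 mm along (value of joint door below 0.06 rad and x of jar in the frame of rack between -0.015 and 0.015 m and y of jar in the frame of rack between -0.055 and 0.055 m and z of jar in the frame of rack between -0.006 and 0.006 m and angle between jar's own z axis and vertical below 0.12 rad and linear speed of jar below 0.02 m/s); the robot touches nothing.
It fails at once if the jar tips over 0.6 rad (angle between jar's own z axis and vertical above 0.6 rad).
It fails at once if the jar is dropped, or jolted by a slamming door (over 0.5 m/s while not held) (linear speed of jar above 0.5 m/s and contact force between the fingers and jar below 0.05 N).
It fails at once if another thing on the vanity is shifted by over 30 mm (distance of any of cream_tub, nail_clipper, tumbler from where it was at the start of the episode above 0.03 m).
It also fails if it takes over 67 s, if anything falls off the work surface, if the arm or the gripper's body presses on something with over 40 N, if the wrist force passes 120 N, or if a joint passes its speed limit or range.

## Working session

There is one attempt and no reset: what is moved stays moved. The work goes in short steps, each a Python script; the robot and the scene stay as the last script left them, time stands still between calls to the robot, and variables do not carry over. Pictures are saved under pics/ and viewed, at most 10 in all, crops included, and the job is handed in when it is done.

```bash
ls; mkdir -p pics
cat > h.py <<'E'
import numpy as np, cv2
from bench import *
def snap(n):
    s=sense(); d=snapshot(n); d["s"]=s
    f=240/np.tan(np.radians(d["vfov"])/2); d["K"]=np.array([[f,0,d["cx"]],[0,f,d["cy"]],[0,0,1.]])
    if n=="wrist":
        T=np.eye(4);T[:3,:3]=s["ee_rot"];T[:3,3]=s["tcp_pos"];T=T@np.array(d["mount"]);d["R"],d["c"]=T[:3,:3],T[:3,3]
    else:
        R=cv2.Rodrigues(np.array(d["rvec"],float))[0];d["R"]=R.T;d["c"]=-R.T@np.array(d["tvec"],float).ravel()
    return d
def slopes(d,uv):
    K=d["K"];p=(np.atleast_2d(uv).astype(float)-K[:2,2])/K[0,0];q=p.copy()
    for _ in range(20): q=p/(1+d["k1"]*(q**2).sum(1,keepdims=True))
    return q
def rays(d,uv):
    q=slopes(d,uv);return np.c_[q,np.ones(len(q))]@d["R"].T
def onz(d,uv,z):
    r=rays(d,uv);return d["c"]+r*((z-d["c"][2])/r[:,2])[:,None]
def depth(d,uv):
    uv=np.atleast_2d(uv);z=d["range_z"][uv[:,1].astype(int),uv[:,0].astype(int)]
    return d["c"]+rays(d,uv)*z[:,None]
def cross(d1,u1,d2,u2):
    a,b=rays(d1,u1)[0],rays(d2,u2)[0]
    t=np.linalg.lstsq(np.c_[a,-b],d2["c"]-d1["c"],rcond=None)[0]
    p,q=d1["c"]+t[0]*a,d2["c"]+t[1]*b
    return (p+q)/2,np.linalg.norm(p-q)
def save(d,n): cv2.imwrite(f"pics/{n}.png",d["color"][:,:,::-1])
E
python3 - <<'E'
from h import *
import pickle
np.set_printoptions(precision=4,suppress=True)
for n in ("scene","side"):
    d=snap(n);save(d,n+"0");pickle.dump(d,open(n+"0.pkl","wb"));print(n,d["c"],d["R"][:,2],d["k1"],d["vfov"])
print(d["s"]["width"],d["s"]["ft_force"])
print(np.array(snapshot("wrist")["mount"]))
E
```

```text
pics
scene [ 1.6413 -0.0991  0.9423] [-0.768   0.037  -0.6393] -0.09678848538590763 44.86795864476698
side [ 0.4073 -0.9172  0.7519] [ 0.1958  0.7829 -0.5906] -0.02203046348202139 47.74826269709968
0.08530099937659599 [-0.8612  0.4778  0.3221]
[[ 0.     -0.9653 -0.261   0.0662]
 [ 1.      0.0001 -0.0003 -0.0019]
 [ 0.0003 -0.261   0.9653 -0.1691]
 [ 0.      0.      0.      1.    ]]
```

View pics/scene0.png

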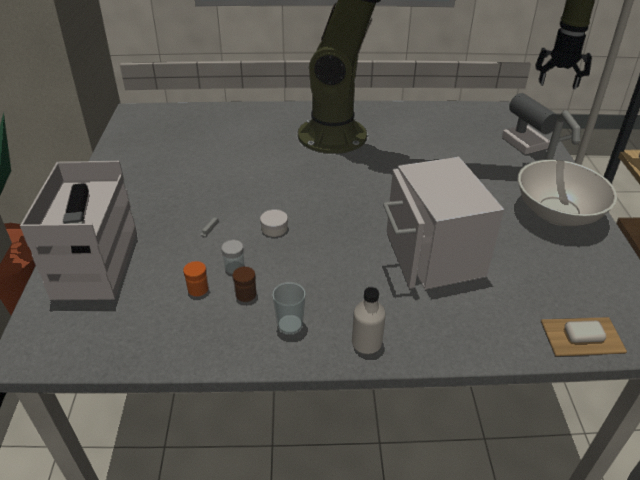

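View pics/side0.png

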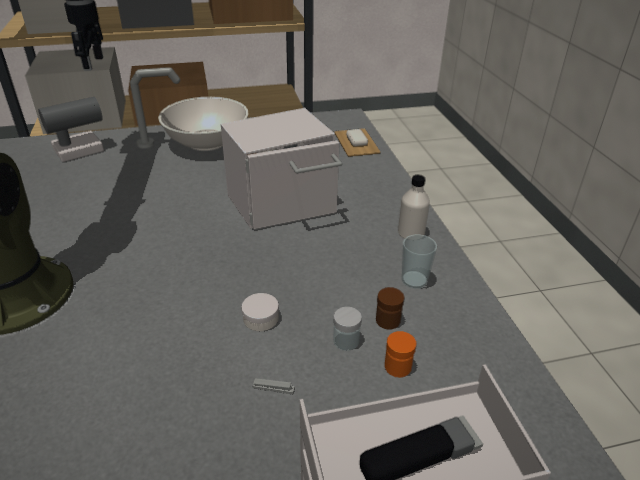

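The scene view shows the cabinet at (440,220) with its handle at (400,217), and the clear jar at (233,257). The brown jar is at (245,285) and the orange one at (196,280). In the side view the door faces the camera, with the hinge on the left at about (248,185), the handle at (316,163) and the jar at (347,328).

Run:
```python
from h import *
import pickle
np.set_printoptions(precision=4,suppress=True)
S=pickle.load(open("scene0.pkl","rb"));D=pickle.load(open("side0.pkl","rb"))
def pts(d,x0,y0,x1,y1):
    g=np.stack(np.meshgrid(np.arange(x0,x1),np.arange(y0,y1)),-1).reshape(-1,2);g=g[d["range_z"][g[:,1],g[:,0]]>0]
    return g,depth(d,g)
g,P=pts(D,215,105,350,235)
# door face plane
m=(g[:,0]>262)&(g[:,0]<325)&(g[:,1]>178)&(g[:,1]<205)
A=P[m];c=np.median(A,0)
for _ in range(4):
    c=A.mean(0);n=np.linalg.svd(A-c)[2][2];r=(A-c)@n;A=A[abs(r)<max(.003,2*r.std())]
n*=-np.sign(n[1]);print("door plane",c,n,"rms",r.std(),"yaw of normal",np.arctan2(n[1],n[0]),len(A))
m=(abs((P-c)@n)<.006)&(P[:,2]>.02)&(P[:,2]<.185)
t=np.array([-n[1],n[0],0]);t/=np.linalg.norm(t)
for z in (.03,.06,.09,.12,.15,.18):
    k=m&(abs(P[:,2]-z)<.008);q=P[k];s=q@t;print(z,q[s.argmin()],q[s.argmax()],np.ptp(s))
# cabinet top outline
for d,b in ((S,(380,150,505,300)),(D,(215,105,350,170))):
    g,P=pts(d,*b);k=abs(P[:,2]-.2)<.006;print(k.sum(),cv2.minAreaRect(P[k][:,:2].astype(np.float32)),np.median(P[k][:,2]))
    print(cv2.boxPoints(cv2.minAreaRect(P[k][:,:2].astype(np.float32))))
# jar
for d,uv in ((S,(233,246)),(D,(347,316))): print("lid ray z=.065",onz(d,uv,.065),depth(d,uv))
print("tri",cross(S,(233,246),D,(347,316)))
print("table",depth(D,(200,330)),depth(S,(330,300)))
a=cv2.resize(S["color"][155:305,375:505],None,fx=3,fy=3,interpolation=2)
b=cv2.resize(D["color"][105:255,215:350],None,fx=3,fy=3,interpolation=2)
cv2.imwrite("pics/c1.png",np.hstack([a,b])[:,:,::-1])
a=cv2.resize(S["color"][215:305,175:315],None,fx=5,fy=5,interpolation=2)[:,:400]
b=cv2.resize(D["color"][285:385,310:390],None,fx=5,fy=5,interpolation=2)[:450]
cv2.imwrite("pics/c2.png",np.hstack([a,b])[:,:,::-1])
```

```text
door plane [0.5989 0.1277 0.0889] [ 0.1334 -0.991  -0.0042] rms 0.001522040769433955 yaw of normal -1.4369603403154565 1407
0.03 [0.4935 0.1191 0.0301] [0.7052 0.1429 0.0334] 0.21294179704008465
0.06 [0.4991 0.1154 0.0541] [0.708  0.1473 0.056 ] 0.21132030839334648
0.09 [0.4987 0.1143 0.0875] [0.7069 0.1467 0.0845] 0.21069324885638885
0.12 [0.4985 0.1119 0.1256] [0.705  0.1447 0.1238] 0.2090867648390614
0.15 [0.4986 0.119  0.1495] [0.6962 0.1415 0.1502] 0.19881639962214714
0.18 [0.4935 0.1175 0.1733] [0.7049 0.1418 0.1747] 0.2127992308451243
4528 ((0.5827746391296387, 0.21294307708740234), (0.22667378187179565, 0.19802527129650116), 13.253657341003418) 0.2017135106800384
[[0.4498 0.2833]
 [0.4952 0.0906]
 [0.7158 0.1426]
 [0.6704 0.3353]]
3501 ((0.5840087532997131, 0.2142695188522339), (0.22490207850933075, 0.19976191222667694), 12.84030532836914) 0.20172263519338074
[[0.4522 0.2867]
 [0.4966 0.0919]
 [0.7158 0.1419]
 [0.6715 0.3366]]
lid ray z=.065 [[ 0.6153 -0.2615  0.065 ]] [[ 0.6175 -0.2612  0.0669]]
lid ray z=.065 [[ 0.6196 -0.2618  0.065 ]] [[ 0.6192 -0.263   0.0662]]
tri (array([ 0.6186, -0.262 ,  0.0667]), np.float64(0.0024504567521961046))
table [[ 0.3604 -0.1772  0.0009]] [[ 0.7332 -0.0406  0.003 ]]
```

View pics/c1.png

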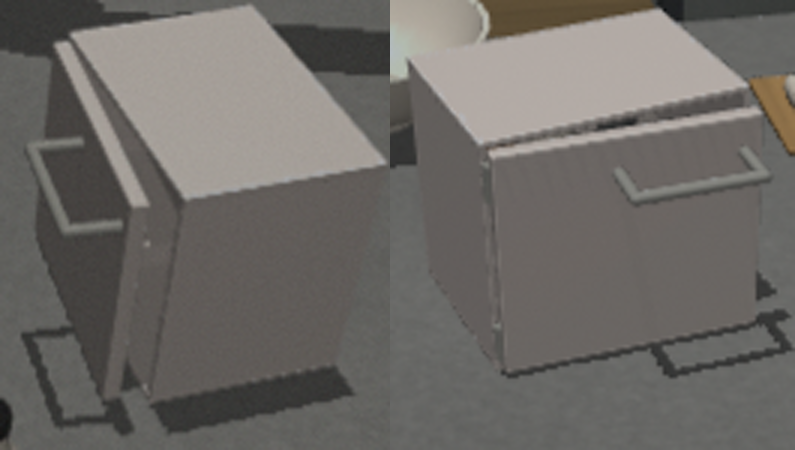

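View pics/c2.png

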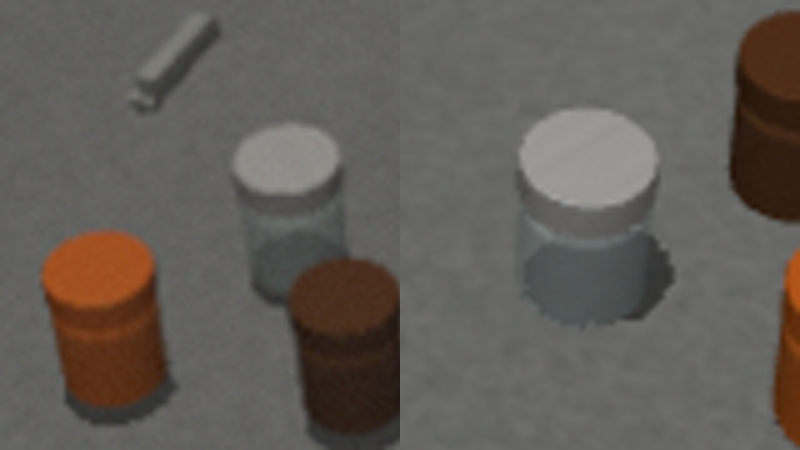

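The crops give the carcass top corners, the handle bar's ends (scene crop (30,150) and (68,230); side crop (637,198) and (768,175)) and the lid's centre. The door is slightly ajar. Next I triangulate these points and check reach.

Run:
```python
from h import *
import pickle
np.set_printoptions(precision=4,suppress=True)
S=pickle.load(open("scene0.pkl","rb"));D=pickle.load(open("side0.pkl","rb"))
s=lambda x,y:(x/3+375-.33,y/3+155-.33)
e=lambda x,y:((x-390)/3+215-.33,y/3+105-.33)
C={}
for k,a,b in (("fh",s(72,36),e(482,147)),("ff",s(185,198),e(747,88)),("bf",s(385,163),e(662,10)),("bh",s(250,7),e(407,62)),
 ("bar_h",s(30,150),e(637,198)),("bar_f",s(68,230),e(768,175)),("doortop_h",s(58,44),e(494,155)),("doortop_f",s(140,206),e(760,114))):
    C[k],err=cross(S,a,D,b);print(k,C[k],round(err,4),onz(S,a,C[k][2])[0][:2],onz(D,b,C[k][2])[0][:2])
print("carcass yaw",*[np.arctan2(*(C[b]-C[a])[1::-1]) for a,b in (("fh","ff"),("bh","bf"))],np.arctan2(*(C["bh"]-C["fh"])[1::-1])-np.pi/2)
print("bar yaw",np.arctan2(*(C["bar_f"]-C["bar_h"])[1::-1]),(C["bar_f"]+C["bar_h"])/2)
print("jar",cross(S,(232.4,247),D,(347.2,316.4)))
for d,uv in ((S,[(244,274),(195,269)]),(D,[(390,296),(401,341)])): print("brown,orange",onz(d,uv,.065),"tub");
```

```text
fh [0.4943 0.1273 0.1991] 0.0023 [0.4924 0.1281] [0.4946 0.1251]
ff [0.7027 0.1779 0.2007] 0.0017 [0.7016 0.1786] [0.7028 0.1762]
bf [0.6682 0.3295 0.203 ] 0.0024 [0.6665 0.3306] [0.6683 0.3269]
bh [0.4535 0.2783 0.1996] 0.0026 [0.4513 0.2794] [0.4539 0.2755]
bar_h [0.5991 0.0849 0.1675] 0.0005 [0.5995 0.0848] [0.5991 0.0854]
bar_f [0.699  0.099  0.1694] 0.0034 [0.6968 0.1002] [0.6992 0.096 ]
doortop_h [0.5017 0.1158 0.1972] 0.0009 [0.501  0.1161] [0.5018 0.1149]
doortop_f [0.7046 0.1464 0.1948] 0.003 [0.7025 0.1475] [0.7047 0.1435]
carcass yaw 0.23814071697534606 0.23420671803674198 0.2639454346134231
bar yaw 0.13968061591971956 [0.6491 0.092  0.1684]
jar (array([ 0.6195, -0.2628,  0.0653]), np.float64(0.0005817496083442718))
brown,orange [[ 0.7102 -0.2295  0.065 ]
 [ 0.692  -0.3394  0.065 ]] tub
brown,orange [[ 0.7113 -0.2289  0.065 ]
 [ 0.6931 -0.3384  0.065 ]] tub
```

```bash
cat >> h.py <<'E'
np.set_printoptions(precision=4,suppress=True)
H=np.array([.4985,.1268]);YAW=.24
def rot(a,s=1):  # tool down, closing axis y at world angle a
    y=s*np.array([np.cos(a),np.sin(a),0]);z=np.array([0,0,-1.]);return np.c_[np.cross(y,z),y,z]
def door(th,along,out,z):  # point in door frame, out = outward from hinge plane
    p=YAW-th;return np.r_[H+along*np.array([np.cos(p),np.sin(p)])+out*np.array([np.sin(p),-np.cos(p)]),z]
def nrm(th): return YAW-th-np.pi/2   # angle of outward normal
def handle(th,z,s): return door(th,.145,.054,z),rot(nrm(th),s)
E
python3 - <<'E'
from h import *
import pickle
S=pickle.load(open("scene0.pkl","rb"));D=pickle.load(open("side0.pkl","rb"))
print("tub",onz(S,(274,217),.036),onz(D,(261,303),.036),H)
print(sense()["ee_rot"])
for s in (1,-1):
    for th in (.1,.5,.9,1.2,1.4):
        for z in (.155,.30): print(s,th,z,inverse_kinematics(*handle(th,z,s)))
    for th in (1.2,1.4): print("rack",s,inverse_kinematics(door(th,.105,-.03,.145),rot(YAW-th,s)))
    print("jar",inverse_kinematics([.6195,-.2628,.035],rot(1.35,s)))
E
```

```text
tub [[ 0.4701 -0.1722  0.036 ]] [[ 0.4786 -0.1661  0.036 ]] [0.4985 0.1268]
[[-0.9751  0.2219 -0.0002]
 [ 0.2219  0.9751 -0.0015]
 [-0.0001 -0.0015 -1.    ]]
1 0.1 0.155 [-0.6762  0.41    0.6478  1.5216 -0.2527  1.295  -1.4301]
1 0.1 0.3 [-0.6704  0.3531  0.6681  1.2979 -0.2159  1.5623 -1.4619]
1 0.5 0.155 [-0.9093  0.4672  1.0679  1.6117 -0.4202  1.3146 -1.6088]
1 0.5 0.3 [-0.8913  0.3705  1.0653  1.3902 -0.3223  1.5657 -1.6855]
1 0.9 0.155 [-0.9227  0.3273  1.0692  1.7274 -0.3     1.2657 -2.015 ]
1 0.9 0.3 [-0.9313  0.2179  1.0623  1.5069 -0.1901  1.5281 -2.1019]
1 1.2 0.155 [-0.9665  0.1772  1.0659  1.8269 -0.1643  1.2325 -2.3832]
1 1.2 0.3 [-1.0029  0.0524  1.0482  1.6048 -0.0454  1.5107 -2.4834]
1 1.4 0.155 [-1.0099  0.0524  1.0545  1.895  -0.0485  1.2211 -2.6702]
1 1.4 0.3 None
rack 1 [-0.6959  0.252   0.6446  1.7154 -0.1598  1.2273 -0.9724]
rack 1 [-0.7155  0.2153  0.6782  1.7568 -0.1433  1.2194 -1.1591]
jar [-0.143   0.5733  0.6845  1.5923 -0.3914  1.1172  1.9869]
-1 0.1 0.155 [-0.577   0.3868  0.5116  1.5178 -0.1935  1.2876  1.668 ]
-1 0.1 0.3 [-0.5965  0.3372  0.5609  1.2951 -0.1769  1.5581  1.6517]
-1 0.5 0.155 [-0.6213  0.3386  0.6466  1.603  -0.211   1.271   1.3714]
-1 0.5 0.3 [-0.6236  0.2751  0.6632  1.3819 -0.1681  1.5413  1.3369]
-1 0.9 0.155 [-0.6948  0.2457  0.7654  1.7216 -0.1787  1.2461  1.0238]
-1 0.9 0.3 [-0.7065  0.1666  0.7709  1.5012 -0.116   1.5207  0.9741]
-1 1.2 0.155 [-0.6799  0.1284  0.7312  1.8203 -0.0909  1.2268  0.6887]
-1 1.2 0.3 [-0.1826  0.0487  0.1838  1.5824 -0.0089  1.5113  0.6124]
-1 1.4 0.155 [-0.6591  0.043   0.6844  1.8874 -0.0289  1.221   0.4455]
-1 1.4 0.3 [-0.0565 -0.0131  0.0582  1.6442  0.0008  1.5105  0.4124]
rack -1 [-0.6356  0.2431  0.5718  1.7135 -0.1388  1.2256  2.1515]
rack -1 [-0.6676  0.2088  0.6216  1.7553 -0.129   1.2184  1.97  ]
jar [-0.3278  0.6946  0.9823  1.5987 -0.6123  1.1847 -1.0052]
```

Run:
```python
from h import *
th0=.10
p=np.array(sense()["tcp_pos"]);move_straight(p+[0,0,.12],speed=.25)
set_gripper(.032,20)
move_ptp(*handle(th0,.30,-1))
move_straight(handle(th0,.225,-1)[0],speed=.2)
d=snap("wrist");save(d,"w1");s=sense();print(s["t"],s["tcp_pos"],s["width"],s["ft_force"])
# bar seen by wrist depth: points at 0.15<z<0.185
g=np.stack(np.meshgrid(np.arange(0,640),np.arange(0,480)),-1).reshape(-1,2);g=g[d["range_z"][g[:,1],g[:,0]]>0];P=depth(d,g)
h=handle(th0,.165,-1)[0]
k=(P[:,2]>.162)&(P[:,2]<.185)&(np.linalg.norm(P[:,:2]-h[:2],axis=1)<.035)
q=P[k];n=np.array([np.cos(nrm(th0)),np.sin(nrm(th0))]);o=(q[:,:2]-h[:2])@n;print(k.sum(),h,np.percentile(o,[2,25,50,75,98]),np.median(q,0))
```

```text
4.525 [0.6505 0.0939 0.2267] 0.03202069310738985 [-0.026  -0.0298  0.7892]
1459 [0.6496 0.0936 0.165 ] [-0.0043 -0.0019  0.0003  0.0029  0.005 ] [0.6479 0.0929 0.1694]
```

View pics/w1.png

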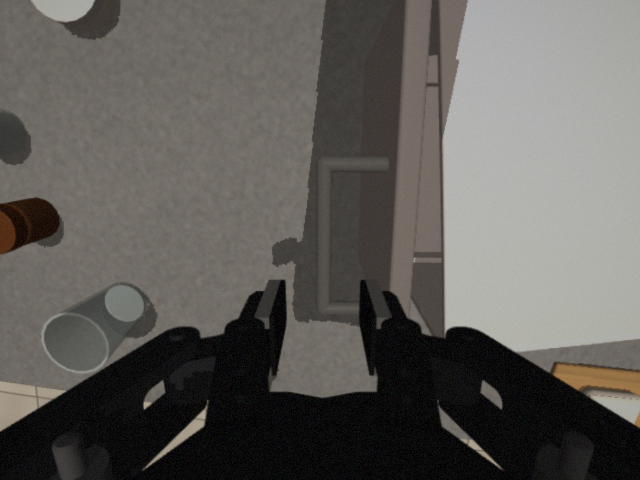

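The wrist view shows the bar at x≈324, from row 163 to row 308, midway between the finger pads at x≈283 and 362. The offset from plan is 0.3 mm, so I descend and swing the door.

Run:
```python
from h import *
th=.10
print(move_straight(handle(th,.152,-1)[0],speed=.1,max_force=10));set_gripper(.015,20)
s=sense();print(s["t"],s["tcp_pos"],s["width"],s["ft_force"])
for th in np.linspace(.25,1.4,9):
    p,R=handle(th,.152,-1);hit=move_straight(p,R,speed=.1,max_force=25);s=sense();print(round(th,2),hit,np.array(s["ft_force"]))
    if hit: break
print(s["t"])
save(snap("side"),"s2");d=snap("scene");save(d,"sc2")
```

```text
False
5.7167 [0.6499 0.0936 0.1525] 0.014838444853543974 [-0.5938  0.1172 -0.4471]
0.25 False [-0.2743 -0.58    0.3022]
0.39 False [ 0.415  -0.3708  0.6053]
0.54 False [ 0.0175  0.6511 -0.0658]
0.68 False [1.8595 0.6027 0.626 ]
0.82 False [ 1.2578  0.7838 -0.2833]
0.97 False [1.0056 0.169  0.1712]
1.11 False [0.5856 0.4013 0.0797]
1.26 False [0.1516 0.9611 1.2482]
1.4 False [-0.2884  0.3451 -0.3714]
9.1
```

View pics/s2.png

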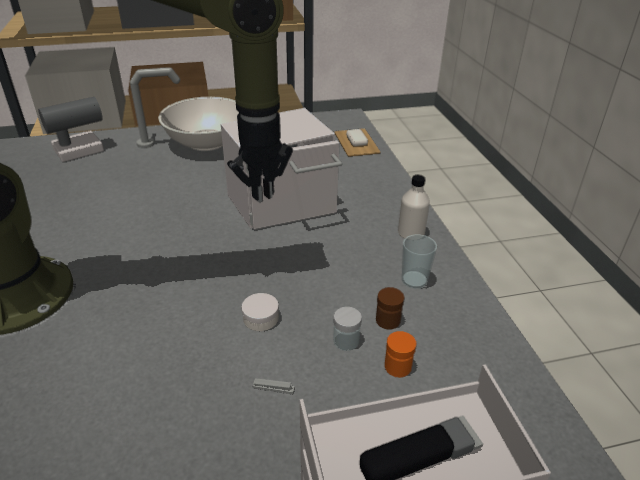

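The side view shows the fingers away from the handle and the door about where it was, so the fingers did not hook the bar. I check the door angle and the true fingertip height.

Run:
```python
from h import *
d=snap("side");s=sense()
g=np.stack(np.meshgrid(np.arange(285,335),np.arange(180,205)),-1).reshape(-1,2);A=depth(d,g)
for _ in range(4):
    c=A.mean(0);n=np.linalg.svd(A-c)[2][2];r=(A-c)@n;A=A[abs(r)<max(.003,2*r.std())]
n*=-np.sign(n[1]);print("door",c,n,"theta",YAW-np.arctan2(n[0],-n[1]),len(A))
tips=[];
for name,box in (("side",(235,140,300,205)),("scene",(350,150,450,260))):
    q=d if name=="side" else snap("scene")
    x0,y0,x1,y1=box;g=np.stack(np.meshgrid(np.arange(x0,x1),np.arange(y0,y1)),-1).reshape(-1,2);P=depth(q,g)
    k=(np.linalg.norm(P[:,:2]-s["tcp_pos"][:2],axis=1)<.03)&(P[:,2]>.05)&(q["color"][g[:,1],g[:,0]].max(1)<70)
    print(name,k.sum(),np.sort(P[k][:,2])[:8] if k.any() else None)
    tips.append(cv2.resize(q["color"][y0-20:y0+80,x0-20:x0+110],None,fx=3,fy=3,interpolation=2))
print(s["tcp_pos"],s["width"],s["ft_force"],handle(1.4,.15,-1)[0])
cv2.imwrite("pics/c3.png",np.hstack(tips)[:,:,::-1])
```

```text
door [0.6364 0.1269 0.0832] [-0.1025 -0.5376 -0.8369] theta 0.428461095928927 1250
side 1195 [0.1803 0.1812 0.1815 0.1815 0.1816 0.1819 0.1821 0.1822]
scene 0 None
[ 0.5078 -0.0274  0.1521] 0.015109086057687893 [0.3158 0.3889 0.27  ] [ 0.5069 -0.0277  0.15  ]
```

View pics/c3.png

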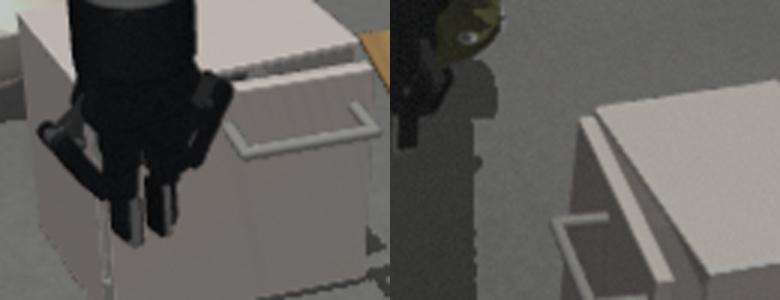

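The crop shows the fingertips at side (258,201) and scene (335,178), and the bar untouched. I triangulate the tip, with a cleaner tip measurement.

Run:
```python
from h import *
s=sense();d=snap("side");q=snap("scene")
# side tips: crop x3 offset (215,120); scene crop offset (330,130)
for u,v in (((215+137/3,120+244/3),(330+(407-390)/3,130+147/3)),):
    print(u,v,cross(d,u,q,v),onz(d,u,.152),onz(q,v,.152))
T=np.array(s["tcp_pos"])
for dd,nm in ((d,"side"),(q,"scene")):
    c=dd["R"].T@(T-dd["c"]);r=c[:2]/c[2];r=r*(1+dd["k1"]*(r@r));print(nm,"tcp projects",r*dd["K"][0,0]+dd["K"][:2,2])
print("depth near tip",[depth(d,(258+i,y))[0] for i in (0,) for y in (188,194,198,200,202)])
print("joints",s["joint_positions"],s["width"])
# door plane: pixels right of the gripper, low on panel
g=np.stack(np.meshgrid(np.arange(295,328),np.arange(178,200)),-1).reshape(-1,2);A=depth(d,g);m=np.median(A,0)
for _ in range(5):
    c=A.mean(0);n=np.linalg.svd(A-c)[2][2];r=(A-c)@n;A=A[abs(r)<max(.003,2*r.std())]
print("door",c,n,r.std(),len(A))
w=snap("wrist");save(w,"w3")
```

```text
(260.6666666666667, 201.33333333333331) (335.6666666666667, 179.0) (array([ 0.5043, -0.0216,  0.1715]), np.float64(0.003918200236760932)) [[0.5083 0.0052 0.152 ]] [[ 0.4725 -0.0184  0.152 ]]
side tcp projects [262.7055 210.166 ]
scene tcp projects [332.6013 187.3093]
depth near tip [array([ 0.4997, -0.0403,  0.212 ]), array([ 0.4992, -0.0385,  0.1976]), array([ 0.4984, -0.0419,  0.1908]), array([ 0.499 , -0.0342,  0.1814]), array([0.5146, 0.119 , 0.077 ])]
joints [-0.7814  0.0492  0.8133  1.8929 -0.0375  1.2145  0.4568] 0.014991604335701918
door [0.64   0.1289 0.0909] [-0.0986 -0.5338 -0.8398] 0.014585498402849888 726
```

The tips really stand about 19 mm above the reported TCP at this opening, so the fingers passed over the bar. I go back and descend deeper, then check the tips against the handle before swinging.

Run:
```python
from h import *
th=.10
move_straight(handle(1.4,.25,-1)[0],speed=.25);set_gripper(.032,20)
move_ptp(*handle(th,.25,-1))
print(move_straight(handle(th,.13,-1)[0],speed=.12,max_force=10));set_gripper(.015,20)
s=sense();print(s["t"],s["tcp_pos"],s["width"],s["ft_force"])
for i,th in enumerate(np.linspace(.2,1.4,9)):
    p,R=handle(th,.13,-1);hit=move_straight(p,R,speed=.08,max_force=25);s=sense();print(round(th,2),hit,np.array(s["ft_force"]))
    if hit: break
    if i==2:
        d=snap("side");uv=(316,163);print("old handle pixel colour",d["color"][163,316],"depth pt",depth(d,uv))
print(s["t"],s["tcp_pos"])
d=snap("side");save(d,"s4")
```

```text
False
12.95 [0.6499 0.0936 0.1304] 0.014931284770012473 [ 0.6491  0.3588 -0.5769]
0.2 False [ 1.0091  0.6819 -0.4031]
0.35 False [ 0.6829  0.282  -1.0178]
0.5 False [0.5683 0.6415 0.4335]
old handle pixel colour [20 20 22] depth pt [[ 0.6159 -0.0219  0.2426]]
0.65 False [ 0.7257  0.1367 -0.3252]
0.8 False [-0.1154  0.5919  0.2546]
0.95 False [-0.5127  0.0478  0.5845]
1.1 False [-0.1614 -0.386   0.0095]
1.25 False [-0.4768  0.5056  0.1762]
1.4 False [0.1828 1.0458 0.1659]
16.875 [ 0.5076 -0.0272  0.1302]
```

View pics/s4.png

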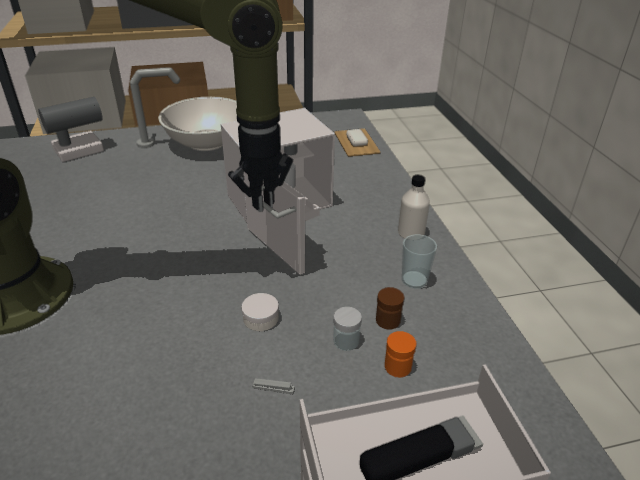

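The door is open at about 1.4 rad with the bar between the fingers, and the jar is still at (347,328). Next I release, go above the jar, and measure the tips, the jar and the rack.

Run:
```python
from h import *
import pickle
set_gripper(.032,20);move_straight(handle(1.4,.27,-1)[0],speed=.25)
J=np.array([.6195,-.2628]);R=rot(1.35,-1)
move_ptp(np.r_[J,.20],R);set_gripper(.075,20);move_straight(np.r_[J,.12],speed=.15)
s=sense();print(s["t"],s["tcp_pos"],s["width"])
S=snap("scene");D=snap("side");W=snap("wrist");pickle.dump((S,D,W),open("j.pkl","wb"))
T=np.array(s["tcp_pos"])
for n,q in (("S",S),("D",D)):
    c=q["R"].T@(T-q["c"]);r=c[:2]/c[2];r=r*(1+q["k1"]*(r@r));print(n,r*q["K"][0,0]+q["K"][:2,2])
g=np.stack(np.meshgrid(np.arange(640),np.arange(480)),-1).reshape(-1,2);P=depth(W,g);col=W["color"].reshape(-1,3)
k=(abs(P[:,2]-.065)<.006)&(np.linalg.norm(P[:,:2]-J,axis=1)<.045)
print("lid wrist",k.sum(),P[k].mean(0) if k.any() else "",cv2.minEnclosingCircle(P[k][:,:2].astype(np.float32)) if k.any() else "")
# door open: top edge band of panel from scene depth
P=depth(S,g);k=(abs(P[:,2]-.195)<.005)&(P[:,1]<.09)&(P[:,1]>-.12)&(P[:,0]>.47)&(P[:,0]<.62)&(S["color"].reshape(-1,3).min(1)>80)
q=P[k][:,:2];c,(w,h),a=cv2.minAreaRect(q.astype(np.float32));v=np.linalg.svd(q-q.mean(0))[2][0];v*=-np.sign(v[1]);print("top edge",k.sum(),c,w,h,"theta",YAW-np.arctan2(v[1],v[0]),"min y pt",q[q[:,1].argmin()],"pred centre",door(1.4,.105,.007,.195))
a=cv2.resize(S["color"][150:300,360:490],None,fx=3,fy=3,interpolation=2)
b=cv2.resize(S["color"][200:275,190:280],None,fx=4,fy=4,interpolation=2);c=cv2.resize(D["color"][265:340,302:392],None,fx=4,fy=4,interpolation=2)
b=np.vstack([b,c]);o=np.zeros((600,760,3),np.uint8);o[:450,:390]=a;o[:,395:755]=b;cv2.imwrite("pics/c5.png",o[:,:,::-1])
```

```text
20.3667 [ 0.6198 -0.2633  0.1207] 0.07515390385665913
S [229.9181 228.5104]
D [348.7868 293.2977]
lid wrist 4194 [ 0.6188 -0.264   0.065 ] ((0.6178125739097595, -0.263858824968338), 0.02503983862698078)
top edge 380 (0.5415377616882324, 0.011994309723377228) 0.021042823791503906 0.17369350790977478 theta 1.3757728584408278 min y pt [ 0.5697 -0.0687] pred centre [0.534  0.0277 0.195 ]
```

View pics/c5.png

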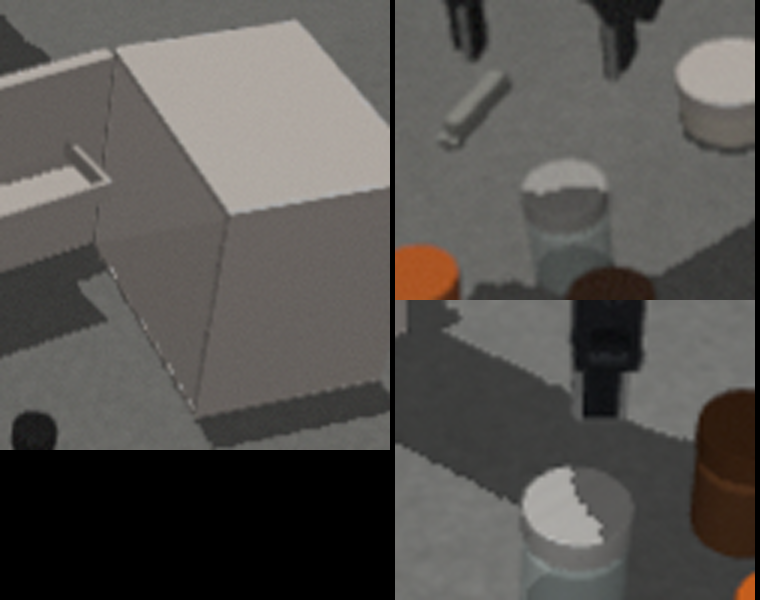

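The crop shows the rack on the door's inner face with its hinge-side rail corner at scene (396,211). The fingertips are at scene (209,214) and (244.5,219.5), and at side (353,294). I compute tip height, rack floor and rail.

Run:
```python
from h import *
import pickle
S,D,W=pickle.load(open("j.pkl","rb"))
print("tip",cross(S,(208.7,214),D,(353.2,294.5)))
g=np.stack(np.meshgrid(np.arange(330,420),np.arange(140,260)),-1).reshape(-1,2);P=depth(S,g)
th=1.39;p=YAW-th;u=np.array([np.cos(p),np.sin(p)]);n=np.array([-np.sin(p),np.cos(p)])
a=(P[:,:2]-H)@u;x=(P[:,:2]-H)@n;z=P[:,2]
pan=(a>.04)&(a<.19)&(z>.14)&(z<.185)&(abs(x)<.02);print("panel inner face x",pan.sum(),np.median(x[pan]),"slope",np.polyfit(a[pan],x[pan],1))
k=(a>.03)&(a<.18)&(x>.008)&(x<.08)&(z>.08)&(z<.15)
for lo in range(8,76,4):
    m=k&(x>lo/1e3)&(x<=(lo+4)/1e3)
    if m.sum()>5: print(lo,m.sum(),"z",np.percentile(z[m],[5,50,95]),"a",np.percentile(a[m],[2,98]))
```

```text
tip (array([ 0.6135, -0.3071,  0.1583]), np.float64(0.001181307128793329))
panel inner face x 809 -0.001739133983289504 slope [ 0.0142 -0.0033]
8 71 z [0.1084 0.1117 0.1186] a [0.0379 0.1744]
12 67 z [0.1089 0.1121 0.1276] a [0.039  0.1746]
16 61 z [0.1089 0.1121 0.1262] a [0.0374 0.1742]
20 73 z [0.1085 0.1119 0.1224] a [0.0364 0.1734]
24 65 z [0.1087 0.1118 0.1282] a [0.0365 0.1738]
28 65 z [0.1091 0.1119 0.1255] a [0.0388 0.1742]
32 74 z [0.1087 0.1118 0.1268] a [0.0367 0.1741]
36 61 z [0.1092 0.1121 0.1265] a [0.0384 0.1742]
40 31 z [0.1116 0.1145 0.1273] a [0.0361 0.1734]
44 16 z [0.1115 0.1224 0.1273] a [0.0367 0.1739]
48 12 z [0.1107 0.1239 0.1295] a [0.0368 0.1737]
52 15 z [0.1136 0.1238 0.1282] a [0.0358 0.1747]
56 78 z [0.1069 0.1224 0.1279] a [0.0341 0.1727]
60 278 z [0.1084 0.1175 0.1281] a [0.0393 0.1716]
64 59 z [0.1116 0.1218 0.1298] a [0.0419 0.1731]
```

The rack is confirmed: floor at about 0.111, panel inner face at −2 mm, and the rack spans 0.037–0.174 along the door. Tips sit about 28 mm short of the TCP at jar width, so I grip the lid only, which keeps the gripper body clear of the panel top.

Run:
```python
from h import *
J=np.array([.6183,-.2639])
print(move_straight(np.r_[J,.017],speed=.12,max_force=8));set_gripper(.045,35)
s=sense();print(s["t"],s["tcp_pos"],s["width"],s["finger_force"],s["ft_force"])
move_straight(np.r_[J,.05],speed=.08)
s=sense();print(s["t"],s["width"],s["finger_force"],s["ft_force"])
move_straight(np.r_[J,.29],speed=.2)
th=1.383;R=rot(YAW-th,1);q=door(th,.105,-.029,.0)[:2]
move_ptp(np.r_[q,.29],R)
move_straight(np.r_[q,.165],speed=.12,max_force=8)
s=sense();print(s["t"],s["tcp_pos"],s["width"],s["finger_force"],s["ft_force"])
import pickle
S=snap("scene");D=snap("side");pickle.dump((S,D),open("r.pkl","wb"))
g=np.stack(np.meshgrid(np.arange(330,420),np.arange(140,260)),-1).reshape(-1,2)
a=cv2.resize(S["color"][120:270,310:440],None,fx=3,fy=3,interpolation=2);b=cv2.resize(D["color"][130:280,200:330],None,fx=3,fy=3,interpolation=2)
cv2.imwrite("pics/c6.png",np.hstack([a,b])[:,:,::-1])
```

```text
False
21.875 [ 0.6191 -0.264   0.0182] 0.048936624788818314 35.82697033882141 [-0.3629  1.0489  5.6581]
22.4417 0.048959392090394724 36.363948583602905 [ 0.5342  0.8595 -0.6423]
26.1667 [0.5691 0.0432 0.1658] 0.04862340028284825 36.416457295417786 [ 0.037  -0.3579 -0.9104]
```

View pics/c6.png

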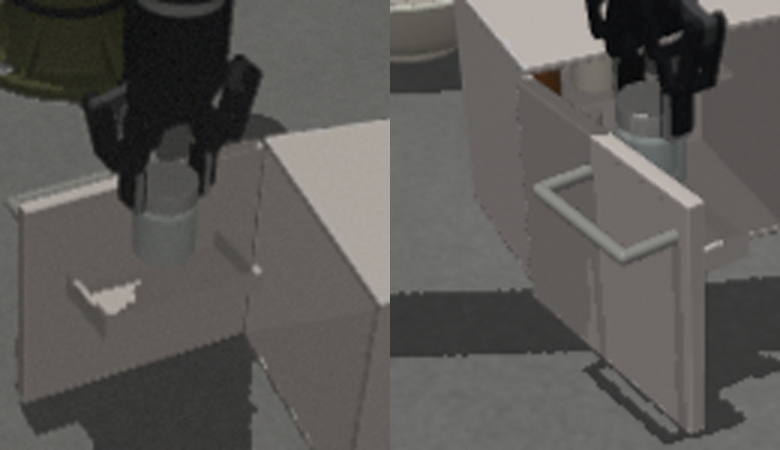

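The crop shows the jar hanging upright by its lid above the rack, its foot at scene (365,205), clear of the panel and inside the rack. I lower it with a force guard.

Run:
```python
from h import *
s=sense();q=np.array(s["tcp_pos"]);T=door(1.383,.105,-.029,.0)[:2];print("err",q[:2]-T)
S=snap("scene");print("foot",onz(S,(364.7,203),q[2]-.018),T)
h=move_straight(np.r_[T,.133],speed=.06,max_force=5);s=sense();print(h,s["tcp_pos"],s["ft_force"])
if not h:
    h=move_straight(np.r_[T,.122],speed=.02,max_force=3);s=sense();print("touch",h,s["tcp_pos"],s["ft_force"],s["t"])
```

```text
err [0.0006 0.    ]
foot [[0.5658 0.0439 0.1478]] [0.5684 0.0433]
False [0.5685 0.0431 0.133 ] [0.5172 0.0322 0.1403]
touch True [0.5691 0.0435 0.1281] [-0.4981  0.7957  4.6989] 27.375
```

Run:
```python
from h import *
set_gripper(.064,20);sleep(.3);T=door(1.383,.105,-.029,.0)[:2]
print(move_straight(np.r_[T,.15],speed=.05,max_force=4));move_straight(np.r_[T,.25],speed=.2)
s=sense();print(s["t"],s["tcp_pos"],s["ft_force"])
g=np.stack(np.meshgrid(np.arange(640),np.arange(480)),-1).reshape(-1,2)
th=1.383;p=YAW-th;u=np.array([np.cos(p),np.sin(p)]);n=np.array([-np.sin(p),np.cos(p)])
for nm in ("wrist","scene"):
    W=snap(nm);save(W,nm+"7");P=depth(W,g);k=(abs(P[:,2]-.176)<.005)&(np.linalg.norm(P[:,:2]-T,axis=1)<.04)
    a=(P[:,:2]-H)@u;x=(P[:,:2]-H)@n
    k&=x>.003
    A=P[k];c,r=cv2.minEnclosingCircle(A[:,:2].astype(np.float32));c=np.array(c)
    pl=np.linalg.lstsq(np.c_[A[:,:2]-c,np.ones(len(A))],A[:,2],rcond=None)[0]
    print(nm,k.sum(),"lid",c,r,"z",pl[2],"tilt",pl[:2],"along",(c-H)@u,"x",(c-H)@n)
    top=(abs(P[:,2]-.195)<.004)&(x<.006)&(x>-.03)&(a>.03)&(a<.2);q=P[top][:,:2]
    if len(q)>50: print("door top: x mid",np.median(x[top]),"slope",np.polyfit(a[top],x[top],1)[0],len(q))
```

```text
False
29.2333 [0.5678 0.0435 0.2489] [-0.2109  0.2692 -0.445 ]
wrist 3649 lid [0.5667 0.043 ] 0.02500891499221325 z 0.17506602855780876 tilt [-0.0046 -0.0023] along 0.10459032585244434 x 0.027311689928901473
door top: x mid -0.00781834676627746 slope 0.006760667915388018 3715
scene 253 lid [0.569  0.0425] 0.026710672304034233 z 0.1760851273109824 tilt [-0.0244  0.0065] along 0.10598824239875157 x 0.02917533413409929
door top: x mid -0.0053514931240631605 slope 0.009387995027520305 349
```

The jar stands upright in the rack, 105 mm along the door and about 28 mm off the panel, with its lid at 0.175. Now I close the door by the handle.

Run:
```python
from h import *
p=np.array(sense()["tcp_pos"]);move_straight(p+[0,0,.04],speed=.2)
set_gripper(.032,20);th=1.385
move_ptp(*handle(th,.28,-1))
h=move_straight(handle(th,.13,-1)[0],speed=.12,max_force=8);s=sense();print(h,s["t"],s["tcp_pos"],s["ft_force"])
if h: raise SystemExit
set_gripper(.014,20);print(sense()["width"])
for th in list(np.linspace(1.25,.1,9)):
    q,R=handle(th,.13,-1);h=move_straight(q,R,speed=.07,max_force=20);s=sense();print(round(th,2),h,np.array(s["ft_force"]))
    if h: raise SystemExit
for th in (.04,0,-.03,-.06,-.09):
    q,R=handle(th,.13,-1);h=move_straight(q,R,speed=.03,max_force=10);s=sense();print(round(th,2),h,s["tcp_pos"],np.array(s["ft_force"]),s["t"])
    if h: break
```

```text
False 32.8083 [ 0.5098 -0.0276  0.1307] [-0.1297  0.187   0.2255]
0.014036163833923075
1.25 False [-0.247  -0.1176 -0.6853]
1.11 False [ 0.0843 -0.4454  0.4517]
0.96 False [-0.7888 -0.2679  0.7683]
0.82 False [-0.0151  0.2654  0.5058]
0.68 False [-1.0993  0.6957 -0.3977]
0.53 False [-0.092   0.4799  0.2438]
0.39 False [-0.0501 -0.2988  1.2016]
0.24 False [ 0.3056 -0.0102  0.6948]
0.1 False [-0.5574  0.1193  0.023 ]
0.04 False [0.6513 0.1031 0.13  ] [-0.5388 -0.1151 -0.035 ] 37.7667
0 False [0.6522 0.1094 0.13  ] [-0.1858  0.9681  0.2531] 38.125
-0.03 False [0.6527 0.1134 0.13  ] [-0.6184 -1.5598 -0.3671] 38.4333
-0.06 True [0.6523 0.1127 0.1295] [ 0.0163 -1.3607  1.3238] 38.6667
```

Run:
```python
from h import *
set_gripper(.032,20);p=np.array(sense()["tcp_pos"]);print(sense()["ft_force"])
print(move_straight(p+[0,0,.05],speed=.06,max_force=5));move_straight(p+[0,0,.2],speed=.2)
move_ptp([.45,-.30,.40],sense()["ee_rot"])
D=snap("side");save(D,"s8");S=snap("scene")
g=np.stack(np.meshgrid(np.arange(262,326),np.arange(176,203)),-1).reshape(-1,2);A=depth(D,g)
for _ in range(5):
    c=A.mean(0);n=np.linalg.svd(A-c)[2][2];r=(A-c)@n;A=A[abs(r)<max(.003,2*r.std())]
n*=-np.sign(n[1]);yaw=np.arctan2(n[0],-n[1]);print("door yaw",yaw,r.std(),len(A),"offset from hinge",(c[:2]-H)@[np.sin(yaw),-np.cos(yaw)])
# gap: carcass top/ door top seen by scene: fitted line of door front top
g=np.stack(np.meshgrid(np.arange(215,350),np.arange(105,175)),-1).reshape(-1,2);P=depth(D,g);k=(P[:,2]>.188)&(P[:,2]<.207)&(P[:,1]<.4)
c,(w,h),a=cv2.minAreaRect(P[k][:,:2].astype(np.float32));print("top incl. door",w,h,a,np.radians(a))
d0=__import__("pickle").load(open("side0.pkl","rb"))
for n_,uv in (("tub",(261,303)),("clip",(273,386)),("tumbler",(416,262))): 
    x,y=uv;print(n_,np.abs(D["color"][y-20:y+20,x-20:x+20].astype(int)-d0["color"][y-20:y+20,x-20:x+20]).mean())
print(sense()["t"])
```

```text
[-0.0006 -0.3433 -0.0058]
False
door yaw 0.24303676520036743 0.0015353231998806198 1546 offset from hinge 0.012813574171621215
top incl. door 0.22224757075309753 0.18301977217197418 14.163805961608887 0.24720504864367665
tub 33.813541666666666
clip 6.422083333333333
tumbler 6.28125
42.6667
```

```bash
python3 -c "
from h import *
sleep(.5);print(finish_job())"
```

```text
the job is handed in; nothing more can be done
None
```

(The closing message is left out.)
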